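Put the mixing bench's small kit back into its fitted holders

TASK

The kit from the last mix lies about the bench: put each piece back in its own dark holder, lying or standing fully down on the floor of its recess, and let go. The small paint tin goes upright into the free recess beside the other tin, the air cap, horns up, into the free nest beside the other air cap, the small dark roll of fine-line tape flat into the round dish, the dosing syringe into the cradle with its finger flange in the cross slot, and the cleaning brush into the plain straight trough.

Things in the scene. Friction and masses are not known exactly. Their poses are not given: they have to be found in the camera images.
- paint_tin: loose small lever-lid tin of paint, upright: cylinder 68 mm across, 79 mm high, about 0.13 to 0.25 kg. Origin at the centre of its underside, z up.
- air_cap: loose spray-gun air cap standing on its knurled retaining ring, two horns on top: 34 mm across, 25 mm high, 0.05 kg. Grip it low, on the knurl. Origin at the centre of its underside, z up.
- line_tape: loose small roll of dark fine-line tape lying flat, 58 mm across, 19 mm high (its bore cannot be gripped; take it across the outside). A wider, pale roll of masking tape, 98 mm across, farther to the right is not part of the job. Origin at the centre of its underside, z up.
- dose_syringe: loose dosing syringe, lying: 154 mm long in y, 27 mm high. The barrel, 26 mm wide, runs from y = -33 to +79 mm with its tip at +y; the finger flange, 44 mm wide in x and 3 mm thick, is at y = -32.5 mm; the thin plunger runs on to y = -77 mm. It balances near y = +20 mm. Origin on the underside at mid-length.
- clean_brush: loose spray-gun cleaning brush with handle, lying along its y: 172 mm long, 18 mm wide and high, balances at its middle. Origin on the underside at mid-length, z up. It may lie either way round in its trough. (A marker, a ball pen and a spatula on the bench are not part of the job.)
- tin_tray: fixed dark moulded tray, 98 (x) by 206 (y) by 20 mm high, with two round recesses, each 80 mm across and 12 mm deep with its floor at z = 8 mm, centred at y = -50 and y = +50 mm. The one at -50 already holds another tin (68 mm across, its top at z = 87 mm), loose; the one at +50 is free. Origin under its centre, z up.
- cap_block: fixed dark moulded block, 62 (x) by 126 (y) by 16 mm high, with two round nests, each 44 mm across and 7 mm deep with its floor at z = 9 mm, centred at y = -31 and y = +31 mm. The one at -31 already holds another air cap (34 mm across, its top at z = 34 mm), loose; the one at +31 is free. Origin under its centre, z up.
- tape_dish: fixed dark moulded square dish, 98 by 98 by 13 mm high, with one round recess at its centre, 70 mm across and 7 mm deep, floor at z = 6 mm. Origin under its centre, z up.
- syringe_cradle: fixed dark moulded cradle, 86 (x) by 196 (y) by 20 mm high: a channel along y, 38 mm wide, 172 long, and a cross slot for the syringe's flange at y = -32.5 mm, 58 mm in x, 12 mm wide; both 12 mm deep, floor at z = 8 mm. The syringe fits only with its axes the same way as the cradle's (tip to +y, away from the slot), its origin over the cradle's. Origin under its centre, z up.
- brush_trough: fixed dark moulded block, 62 (x) by 208 (y) by 14 mm high, with one straight channel along y at its centre, 31 mm wide, 186 mm long and 7 mm deep, floor at z = 7 mm. Origin under its centre, z up.
Not all that is in view belongs to the job. Leave any red look-alike of the air_cap alone.

How it is judged (in metres and radians):
At the end, for the whole second after the job is handed in: Tin, air cap, tape, syringe and brush each rest in their own free recess: within 10 mm of its middle in x and in y, within 4 mm of the height of lying on its floor, upward axis within 0.12 rad of vertical, and still (below 20 mm/s) (x of paint_tin in the frame of tin_tray between -0.01 and 0.01 m and y of paint_tin in the frame of tin_tray between 0.04 and 0.06 m and z of paint_tin in the frame of tin_tray between 0.004 and 0.012 m and angle between each of paint_tin, air_cap, line_tape, dose_syringe, clean_brush's own z axis and vertical below 0.12 rad and linear speed of each of paint_tin, air_cap, line_tape, dose_syringe, clean_brush below 0.02 m/s and x of air_cap in the frame of cap_block between -0.01 and 0.01 m and y of air_cap in the frame of cap_block between 0.021 and 0.041 m and z of air_cap in the frame of cap_block between 0.005 and 0.013 m and x of line_tape in the frame of tape_dish between -0.01 and 0.01 m and y of line_tape in the frame of tape_dish between -0.01 and 0.01 m and z of line_tape in the frame of tape_dish between 0.002 and 0.01 m and x of dose_syringe in the frame of syringe_cradle between -0.01 and 0.01 m and y of dose_syringe in the frame of syringe_cradle between -0.01 and 0.01 m and z of dose_syringe in the frame of syringe_cradle between 0.004 and 0.012 m and x of clean_brush in the frame of brush_trough between -0.01 and 0.01 m and y of clean_brush in the frame of brush_trough between -0.01 and 0.01 m and z of clean_brush in the frame of brush_trough between 0.003 and 0.011 m); the robot touches nothing.
It also fails if it takes over 141 s, if anything falls off the work surface, if the arm or the gripper's body presses on something with over 40 N, if the wrist force passes 120 N, or if a joint passes its speed limit or range.

ROBOT

A 6-joint arm with a two-finger parallel gripper is mounted at the origin on a cart in front of the work surface, level with it; the furniture and walls round the work are solid. World frame = base frame: x ahead of the robot, y to its left, z up, the work surface at z = 0. Lengths are in m, angles in degrees, forces in N, time in s.
With the tool pointing down it reaches from about 0.25 to 0.85 m from the base axis. Payload 12.5 kg.
Tool frame: the origin (TCP) lies midway between the tips of the shut fingers; the grasp point (between the pads) lies 19 mm behind it (manip.grip_point_offset is the distance from the TCP to the grasp point, in m); z points along the fingers, y is the line along which they close (so a half turn about z gives the same grasp; the last joint's range is limited). The gripper opens to 93 mm and grips with 3 to 60 N. Pads are 15 mm wide; open, the fingers measure 128 mm over their backs; the gripper's body (75 mm by 188 mm) begins 65 mm behind the grasp point.
Start: joints at [-78.129, 20.094, 94.641, -0, 65.266, -4.847], TCP at [0.158, -0.527, 0.219] pointing down, gripper open.
Joint ranges: [-157.81, 157.81], [-45, 120.19], [0.68, 151.7], [-89.99, 269.99], [4.06, 180], [-164.3, 164.3]. Speed limits (degrees/s): [127.2, 127.2, 159.86, 180, 180, 180].

INTERFACE

Orientations are given as [roll, pitch, yaw] about the fixed x, y, z axes, in that order (R = Rz(yaw) Ry(pitch) Rx(roll)).
In Python, from rig import manip, cams gives the robot as it stands. The module is installed in compiled form; this text tells all that it offers.
- The arm moves only by the shell command python3 -m pendant 'ROWS'. ROWS is JSON, a list of rows, each a list of 7 numbers: the shift along the world's x, y, z in cm, then the turn, a rotation vector about the world's x, y, z in rad, then the opening, from 0 (shut) to 1 (fully open). A call has 1 to 12 rows; each row is the pose to reach, as a shift and turn from the pose commanded when the call began; what a row does not reach only later rows make up. A row lasts 1/12 s, in which the tool goes at most 41.7 mm and 7.16 degrees, less where a joint would pass 70% of its speed; a pose out of reach is approached as far as the arm can. A call with a gripper value outside its range is refused whole. The fingers move at their own pace and stop on an object; the grip force is fixed at half the most. Time passes only in rows, so rows that repeat a pose let the fingers close. It gives the time, the measured TCP pose, the force, the opening and the grip force at its end, in the units of the state.
- manip.get_state(): the state, without advancing time (a new reading comes with each control period).
- cams.get_image(name): name is "scene" or "top" or "wrist"; returns a dict with "img" (480x640x3 uint8, blue, green, red), "fx", "fy", "cx", "cy" (pixels), "k1" (the pictures are not rectified: a ray, as slopes to the right and down, at radius r is drawn at 1 + k1 r^2 times it, then the intrinsics apply), "cam_to_world" (4x4, takes a point from camera to world coordinates). Camera axes: x right, y up, looking along -z (the intrinsics and any distortion apply to the point x, -y, -z); pixel columns grow to the right and rows downward; lengths in m; the calibration is good to about 2 mm. A picture is of the moment at which its call begins. There is no depth.
- manip.job_done(): hands the job in; it is judged then, once.
Trained networks look in the newest picture that a camera, given by its name, has taken for a name from the list of things; names that differ only in an ending like _2 or _b are one class to them, and where a whole thing is asked for, a point or a joint stands for the part that bears it (a point fixed in the world has none). Each returns a list of dicts, best first, with "conf" (0 to 1); they miss things now and then, are a little off and sometimes report something else, mostly with a low value. They report only what shows in the picture. A call takes as long as a camera call. They do not tell look-alikes from the thing itself.
- cams.look_for(camera, query): "bbox" ([left, top, right, bottom] as shares, 0 to 1, of the picture: columns of its width, rows of its height, round what is visible of it).
The state is a dict: "t": time; "joint_positions": joint angles; "dq": joint speeds; "tau": joint torques, N m; "tool_pos": TCP position; "tool_rot": TCP orientation; "force": force on the tool from outside, world axes, zero at the start; "wrist_torque": the same for the moment, N m; "opening": finger opening in m; "finger_force": force on a finger pad.
Only numpy, scipy, OpenCV 4.12 (cv2) and the standard library are available. Lean on these libraries where they do the work, as an engineer would, in place of code of your own. Each camera call takes 0.05 s, during which the arm holds its last target. There are 200 camera calls.

## Working session

There is one attempt and no reset: what is moved stays moved. The work goes in short steps, Python scripts to look and compute and a shell command to move; the robot and the scene stay as the last step left them, time stands still between calls to the robot, and variables do not carry over. Pictures are saved under pics/ and viewed, at most 18 in all, crops included, and the job is handed in when it is done.

```bash
mkdir -p pics; cat > h.py <<'E'
import numpy as np, cv2
from rig import manip, cams
def shot(name, fn=None):
    d=cams.get_image(name)
    if fn: cv2.imwrite('pics/'+fn,d['img'])
    return d
def ray(d,u,v):
    K=np.array([[d['fx'],0,d['cx']],[0,d['fy'],d['cy']],[0,0,1]])
    p=cv2.undistortPoints(np.array([[[u,v]]],float),K,np.array([d['k1'],0,0,0,0]))[0,0]
    T=np.array(d['cam_to_world']); r=T[:3,:3]@np.array([p[0],-p[1],-1]); return T[:3,3],r
def at(d,u,v,z):
    o,r=ray(d,u,v); return o+r*(z-o[2])/r[2]
def proj(d,P):
    T=np.array(d['cam_to_world']); c=T[:3,:3].T@(np.array(P)-T[:3,3]); x,y=c[0]/-c[2],-c[1]/-c[2]
    s=1+d['k1']*(x*x+y*y); return np.array([d['fx']*x*s+d['cx'],d['fy']*y*s+d['cy']])
def tri(d1,p1,d2,p2):
    o1,r1=ray(d1,*p1);o2,r2=ray(d2,*p2)
    s=np.linalg.lstsq(np.c_[r1,-r2],o2-o1,rcond=None)[0]
    a,b=o1+r1*s[0],o2+r2*s[1]; return (a+b)/2,np.linalg.norm(a-b)
E
python3 - <<'E'
from h import *
for n in ['scene','top','wrist']:
    d=shot(n,n+'0.png'); print(n,d['fx'],d['fy'],d['cx'],d['cy'],d['k1']); print(np.round(d['cam_to_world'],3))
s=manip.get_state(); print(s, manip.grip_point_offset)
E
```

```text
scene 492.9844297565395 492.9844297565395 322.9787128775894 233.04055775451093 -0.10813851428276627
[[-0.622  0.421 -0.66  -0.326]
 [-0.783 -0.341  0.521  0.618]
 [-0.006  0.841  0.542  0.704]
 [ 0.     0.     0.     1.   ]]
top 505.4218537163285 505.4218537163285 319.80383196169475 241.31849660310132 -0.021134252612025804
[[-0.026  0.985 -0.169  0.32 ]
 [-0.999 -0.029 -0.017 -0.034]
 [-0.022  0.168  0.985  1.11 ]
 [ 0.     0.     0.     1.   ]]
wrist 348.7577685462354 348.7577685462354 319.92838027271375 241.94972436842824 -0.04182980851976049
[[ 0.288  0.918  0.272  0.236]
 [-0.958  0.277  0.08  -0.503]
 [-0.002 -0.284  0.959  0.385]
 [ 0.     0.     0.     1.   ]]
{'t': 0.15, 'joint_positions': array([-7.81272200e+01,  2.01161559e+01,  9.46669877e+01,  4.41172203e-05,
        6.52671431e+01, -4.84663023e+00]), 'dq': array([ 0.02156195, -0.01656011, -0.00302679,  0.04414139,  0.03366369,
       -0.03293341]), 'tau': array([ 6.94811533e-04, -4.97461796e+01, -2.85345232e+01,  6.99232752e-02,
        2.46227015e-02, -5.84771783e-05]), 'tool_pos': array([ 0.15820301, -0.52648353,  0.21824574]), 'tool_rot': array([-1.79949897e+02, -4.28856262e-03,  1.67193899e+01]), 'force': array([0.61314188, 0.17877364, 0.06196325]), 'wrist_torque': array([-0.01677276, -0.02848941, -0.05945638]), 'finger_force': 0.0, 'opening': 0.09305650218275341} 0.0188
```

View pics/top0.png

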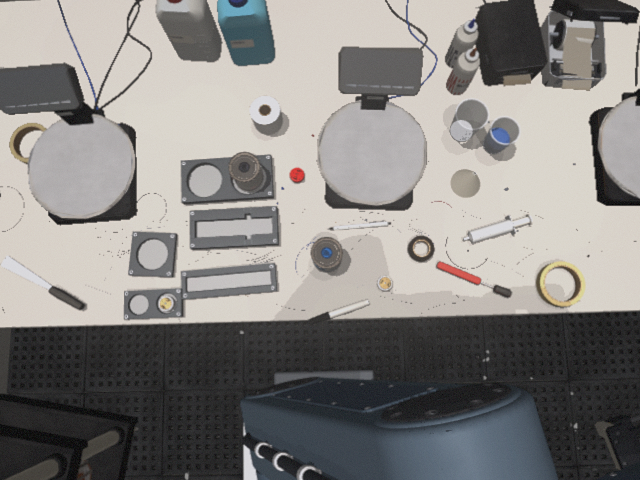

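View pics/scene0.png

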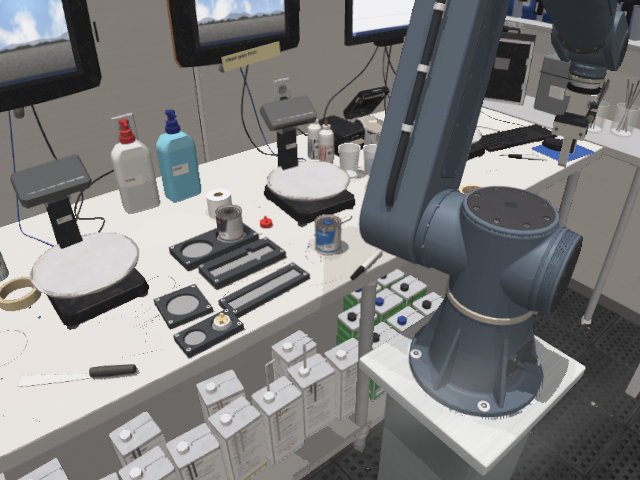

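The top view (+x up, +y left) shows the holders on the left: tin tray (227,180), cradle (235,228), dish (154,254), trough (229,280), cap block (153,302). The loose pieces are the tin (326,255), cap (385,284), tape (421,248), syringe (497,229) and brush (473,279). The red look-alike is at (297,175). The scene view shows the holders and the tin.

```bash
python3 - <<'E'
from h import *
im=cv2.imread('pics/top0.png')
cv2.imwrite('pics/tl.png',cv2.resize(im[145:325,110:290],(600,600),interpolation=cv2.INTER_CUBIC))
cv2.imwrite('pics/tr.png',cv2.resize(im[205:325,300:540],(800,400),interpolation=cv2.INTER_CUBIC))
for c in ['top','wrist','scene']:
  for q in ['paint_tin','air_cap','line_tape','dose_syringe','clean_brush','tin_tray','cap_block','tape_dish','syringe_cradle','brush_trough'][:(10 if c!='wrist' else 5)]:
    print(c,q,[(round(r['conf'],2),[int(x*k) for x,k in zip(r['bbox'],[640,480]*2)]) for r in cams.look_for(c,q)[:3]])
E
```

```text
top paint_tin [(0.86, [310, 235, 345, 274])]
top air_cap [(0.62, [377, 274, 393, 292]), (0.56, [291, 170, 302, 182])]
top line_tape [(0.62, [407, 235, 432, 261])]
top dose_syringe [(0.57, [469, 218, 532, 241])]
top clean_brush [(0.59, [438, 263, 510, 296]), (0.33, [376, 275, 396, 294])]
top tin_tray [(0.9, [181, 156, 272, 203])]
top cap_block [(0.65, [125, 285, 185, 319])]
top tape_dish [(0.58, [126, 230, 176, 276])]
top syringe_cradle [(0.63, [188, 207, 278, 249])]
top brush_trough [(0.72, [181, 261, 276, 301]), (0.16, [407, 233, 432, 262])]
wrist paint_tin []
wrist air_cap []
wrist line_tape []
wrist dose_syringe []
wrist clean_brush []
scene paint_tin [(0.85, [315, 214, 342, 255])]
scene air_cap [(0.55, [260, 217, 275, 228])]
scene line_tape []
scene dose_syringe []
scene clean_brush [(0.36, [175, 308, 241, 357])]
scene tin_tray [(0.83, [167, 222, 262, 269])]
scene cap_block [(0.68, [176, 308, 241, 359])]
scene tape_dish [(0.75, [156, 285, 212, 328])]
scene syringe_cradle [(0.74, [200, 236, 285, 291])]
scene brush_trough [(0.95, [216, 260, 304, 313]), (0.38, [173, 307, 240, 354])]
```

View pics/tl.png

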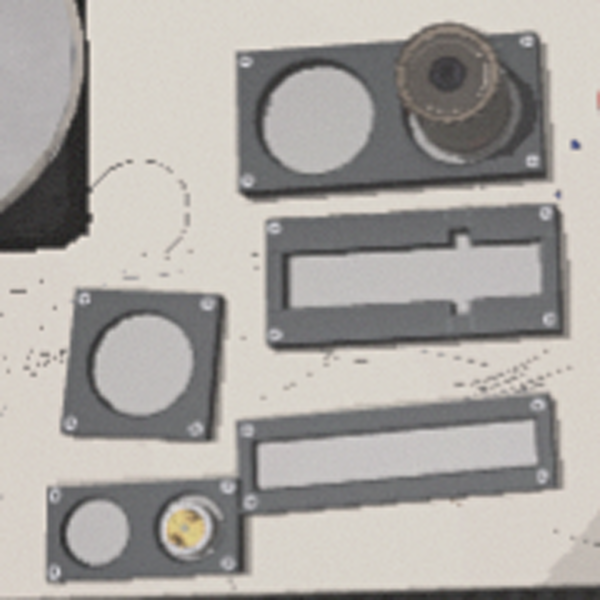

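View pics/tr.png

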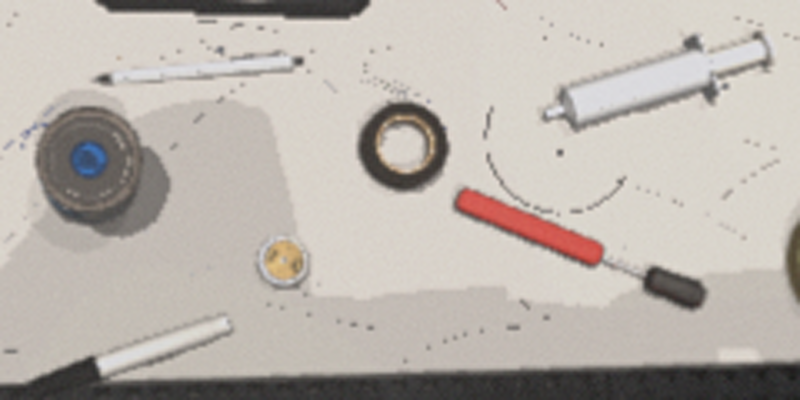

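View pics/wrist0.png

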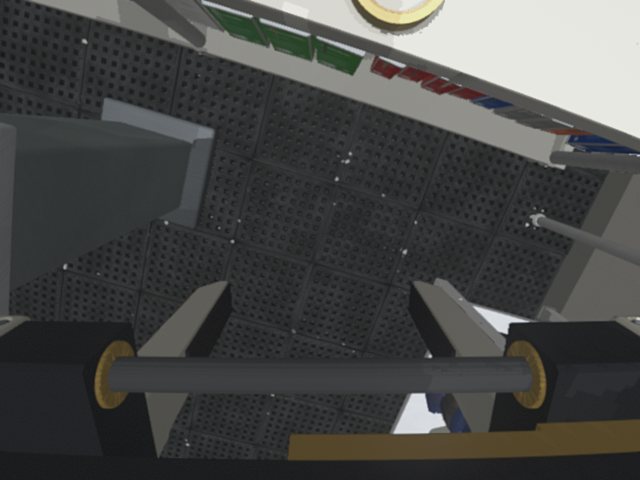

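The crops show the screws and recesses of all five holders, all with yaw near 0. Both free recesses are on the +y (left) side and the cradle's slot is on the -y (right) side. The pieces show clearly. The wrist view shows only floor.

```bash
cat > m.py <<'E'
from h import *
d=shot('top'); s=shot('scene')
H=dict(tin_tray=([(246,62),(528,41),(532,161),(247,181)],.02),cradle=([(274,229),(546,213),(549,319),(275,335)],.02),
dish=([(84,299),(208,303),(196,429),(70,424)],.013),trough=([(246,430),(539,404),(543,476),(251,502)],.014),cap=([(55,495),(228,486),(229,563),(54,572)],.016))
for n,(p,z) in H.items():
    P=np.array([at(d,110+a/3.3333-.35,145+b/3.3333-.35,z) for a,b in p]); c=P.mean(0)
    e=(P[0]+P[3]-P[1]-P[2])/2; f=(P[0]+P[1]-P[2]-P[3])/2
    print(n,c.round(4),'yaw',np.degrees(np.arctan2(-e[0],e[1])).round(1),np.degrees(np.arctan2(f[1],f[0])).round(1),'scene px',proj(s,c).round(1))
for n,(a,b,z) in dict(tin=(90,157,.079),cap=(283,262,.02),tape=(403,145,.019),syr_n=(545,114,.013),syr_fl=(702,69,.013),syr_p=(770,48,.013),br_a=(458,198,.009),br_b=(703,293,.009)).items():
    c=at(d,300+a/3.3333-.35,205+b/3.3333-.35,z); print(n,c.round(4),np.hypot(*c[:2]).round(3))
E
python3 m.py
```

```text
tin_tray [0.6579 0.1914 0.02  ] yaw 2.4 1.5 scene px [214.7 239.3]
cradle [0.5454 0.1756 0.02  ] yaw 1.7 1.3 scene px [242.8 257.2]
dish [0.4917 0.3579 0.013 ] yaw -3.7 -4.2 scene px [183.1 302. ]
trough [0.4274 0.1871 0.014 ] yaw 3.5 3.8 scene px [265.8 285.3]
cap [0.3821 0.3524 0.016 ] yaw 1.5 1.6 scene px [208.9 327.9]
tin [ 0.4748 -0.03    0.079 ] 0.476
cap [ 0.4115 -0.1524  0.02  ] 0.439
tape [ 0.4857 -0.2343  0.019 ] 0.539
syr_n [ 0.5045 -0.3299  0.013 ] 0.603
syr_fl [ 0.5315 -0.4355  0.013 ] 0.687
syr_p [ 0.5443 -0.4817  0.013 ] 0.727
br_a [ 0.451 -0.27   0.009] 0.526
br_b [ 0.3845 -0.4245  0.009 ] 0.573
```

```bash
python3 -m pendant '[[4,4,2,0,0,-0.1,1],[8,8,4,0,0,-0.2,1],[11,11,6,0,0,-0.29,1],[14,14,8,0,0,-0.29,1],[17,17,8,0,0,-0.29,1],[20,20,8,0,0,-0.29,1],[23,22,8,0,0,-0.29,1],[25,24,8,0,0,-0.29,1],[26,25,8,0,0,-0.29,1],[26,25,8,0,0,-0.29,1],[26,25,8,0,0,-0.29,1]]'
python3 - <<'E'
from h import *
d=shot('wrist','w1.png'); print(np.round(d['cam_to_world'],3))
np.save('w1.npy',d,allow_pickle=True)
E
```

```text
t: 2.42
tool_pos: [0.4192, -0.2754, 0.2986]
tool_rot: [180.0, 0.0, 0.3]
force: [-1.3, -0.2, -0.2]
opening: 0.0926
finger_force: 0.0
[[ 0.006  0.959  0.284  0.5  ]
 [-1.     0.006  0.001 -0.274]
 [-0.001 -0.284  0.959  0.465]
 [ 0.     0.     0.     1.   ]]
```

View pics/w1.png

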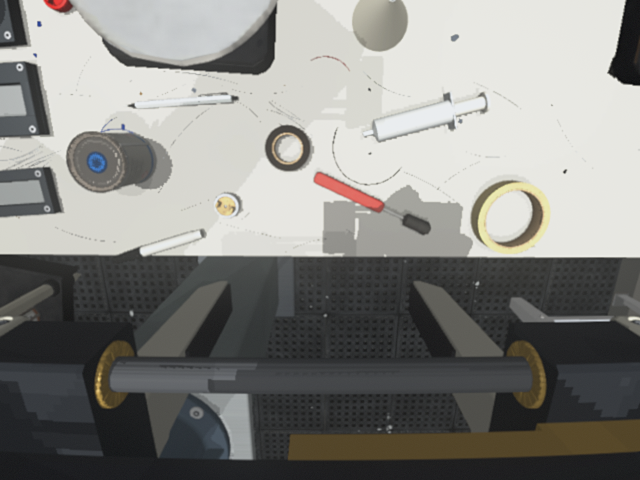

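The wrist view shows the tin top (95,162), cap (227,205), tape (289,148), syringe nozzle (365,133), flange (452,110), plunger end (486,102), and brush ends (317,177) and (429,228).

```bash
python3 - <<'E'
from h import *
w=np.load('w1.npy',allow_pickle=True).item(); d=shot('top')
L=dict(tin=(90,157,.079,95,162),cap=(283,262,.02,227,205),tape=(403,145,.019,289,148),syr_n=(545,114,.013,365,133),syr_fl=(702,69,.013,452,110),syr_p=(770,48,.013,486,102),br_a=(458,198,.009,317,177),br_b=(703,293,.009,429.5,228))
R={}
for n,(a,b,z,u,v) in L.items():
    p=(300+a/3.3333-.35,205+b/3.3333-.35); X,e=tri(d,p,w,(u,v)); A,B=at(d,*p,z),at(w,u,v,z); R[n]=(A+B)/2
    print(n,'tri',X.round(4),round(e,4),'top',A[:2].round(4),'wr',B[:2].round(4))
e=R['syr_n']-R['syr_p'];print('syr len',np.linalg.norm(e),'yaw',np.degrees(np.arctan2(-e[0],e[1])),'mid',(R['syr_n']+R['syr_p'])/2)
e=R['br_a']-R['br_b'];print('br len',np.linalg.norm(e),'yaw',np.degrees(np.arctan2(-e[0],e[1])),'mid',(R['br_a']+R['br_b'])/2)
E
```

```text
tin tri [ 0.4753 -0.0297  0.0834] 0.0024 top [ 0.4748 -0.03  ] wr [ 0.4761 -0.0264]
cap tri [ 0.4139 -0.1525  0.0091] 0.0038 top [ 0.4115 -0.1524] wr [ 0.4175 -0.1543]
tape tri [ 0.4881 -0.2356  0.009 ] 0.0021 top [ 0.4857 -0.2343] wr [ 0.4892 -0.2359]
syr_n tri [ 0.5072 -0.3324  0.0008] 0.0021 top [ 0.5045 -0.3299] wr [ 0.5078 -0.3301]
syr_fl tri [ 0.5398 -0.4514 -0.0298] 0.0003 top [ 0.5315 -0.4355] wr [ 0.5363 -0.4362]
syr_p tri [ 0.5503 -0.4934 -0.0193] 0.0029 top [ 0.5443 -0.4817] wr [ 0.5464 -0.4775]
br_a tri [ 0.4519 -0.2708  0.0039] 0.0007 top [ 0.451 -0.27 ] wr [ 0.4527 -0.2706]
br_b tri [ 0.3847 -0.4249  0.0057] 0.0015 top [ 0.3845 -0.4245] wr [ 0.3857 -0.4231]
syr len 0.1546772510222726 yaw 14.705180472313131 mid [ 0.52574373 -0.40477729  0.013     ]
br len 0.1673703739530758 yaw -23.52211117030383 mid [ 0.41846218 -0.34705448  0.009     ]
```

```bash
cat > lf.py <<'E'
import sys
from h import *
# lf.py query z [cam]: bbox centre cast to plane z
q,z=sys.argv[1],float(sys.argv[2]); cam=sys.argv[3] if len(sys.argv)>3 else 'wrist'
d=shot(cam); s=manip.get_state(); print('tcp',s['tool_pos'].round(4),s['tool_rot'].round(1),'open',round(s['opening'],4),'t',round(s['t'],2))
for r in cams.look_for(cam,q)[:3]:
    b=np.array(r['bbox'])*[640,480,640,480]; print(round(r['conf'],2),b.round(0),at(d,(b[0]+b[2])/2,(b[1]+b[3])/2,z).round(4))
E
python3 -m pendant '[[3,2,-4,0,0,0,1],[5,3,-8,0,0,0,1],[6.9,4,-12,0,0,0,1],[6.9,4,-16,0,0,0,1],[6.9,4,-19,0,0,0,1],[6.9,4,-20,0,0,0,1],[6.9,4,-20,0,0,0,1],[6.9,4,-20,0,0,0,1]]'
python3 lf.py line_tape 0.01; python3 lf.py air_cap .012; python3 lf.py clean_brush .009; python3 lf.py dose_syringe .013
```

```text
t: 3.18
tool_pos: [0.4866, -0.2378, 0.0987]
tool_rot: [-180.0, 0.0, 0.0]
force: [-0.3, 0.4, -0.5]
opening: 0.0929
finger_force: 0.0
tcp [ 0.4873 -0.238   0.0999] [ 1.8e+02 -1.0e-01  0.0e+00] open 0.0928 t 3.23
0.79 [279. 207. 353. 285.] [ 0.4888 -0.234   0.01  ]
tcp [ 0.4878 -0.2379  0.1005] [179.9  -0.2   0. ] open 0.0932 t 3.33
0.64 [212. 314. 241. 350.] [ 0.4152 -0.1599  0.012 ]
tcp [ 0.4877 -0.2375  0.1002] [ 1.799e+02 -1.000e-01  1.000e-01] open 0.0928 t 3.43
0.75 [356. 281. 504. 353.] [ 0.4281 -0.3287  0.009 ]
0.65 [278. 207. 351. 287.] [ 0.4884 -0.2332  0.009 ]
tcp [ 0.4876 -0.2371  0.0996] [ 1.799e+02 -1.000e-01  1.000e-01] open 0.093 t 3.53
0.82 [438. 160. 639. 236.] [ 0.528  -0.3992  0.013 ]
```

```bash
python3 -m pendant '[[0.15,0.3,-3,0,0,0,1],[0.15,0.3,-6,0,0,0,1],[0.15,0.3,-8,0,0,0,1],[0.15,0.3,-9,0,0,0,1],[0.15,0.3,-9,0,0,0,1],[0.15,0.3,-9,0,0,0,0],[0.15,0.3,-9,0,0,0,0],[0.15,0.3,-9,0,0,0,0],[0.15,0.3,-9,0,0,0,0],[0.15,0.3,-9,0,0,0,0],[0.15,0.3,-9,0,0,0,0],[0.15,0.3,-9,0,0,0,0]]'
```

```text
t: 4.58
tool_pos: [0.4889, -0.2338, 0.009]
tool_rot: [180.0, -0.0, 0.1]
force: [-0.5, 0.0, 3.2]
opening: 0.0547
finger_force: 30.0
```

```bash
python3 -m pendant '[[0,0,2,0,0,0,0],[0,0,5,0,0,0,0],[0,1,9,0,0,0,0],[0,3,12,0,0,0,0],[0,6,13,0,0,0,0],[0,9.5,13,0,0,0,0],[0,13,13,0,0,0,0],[0,16.5,13,0,0,0,0],[0,20,13,0,0,0,0],[0,23.5,13,0,0,0,0],[0,27,13,0,0,0,0],[0,30,13,0,0,0,0]]'
python3 -m pendant '[[0,3.5,0,0,0,0,0],[0,7,0,0,0,0,0],[0,10.5,0,0,0,0,0],[0,14,0,0,0,0,0],[0,17.5,0,0,0,0,0],[0,21,0,0,0,0,0],[0,24,0,0,0,0,0],[0,26.5,0,0,0,0,0],[0,28,0,0,0,0,0],[0.2,29,0,0,0,0,0],[0.2,29,0,0,0,0,0],[0.2,29,0,0,0,0,0]]'
python3 lf.py line_tape .14; python3 lf.py tape_dish .013; python3 lf.py cap_block .016
python3 - <<'E'
from h import *
d=shot('wrist','w2.png'); np.save('w2.npy',d,allow_pickle=True)
E
```

```text
t: 5.58
tool_pos: [0.4883, 0.0683, 0.1387]
tool_rot: [-180.0, -0.0, 0.1]
force: [1.4, -0.6, -0.2]
opening: 0.0548
finger_force: 30.0
t: 6.58
tool_pos: [0.4908, 0.3555, 0.1384]
tool_rot: [180.0, 0.0, 0.1]
force: [-0.2, -0.4, -0.2]
opening: 0.0549
finger_force: 30.0
tcp [0.4909 0.3552 0.1385] [1.8e+02 0.0e+00 1.0e-01] open 0.0546 t 6.63
0.76 [266. 241. 373. 357.] [0.4919 0.3564 0.14  ]
tcp [0.4909 0.3551 0.1387] [180.   0.   0.] open 0.0549 t 6.73
0.65 [257. 170. 377. 289.] [0.4965 0.3584 0.013 ]
0.36 [383. 259. 614. 330.] [0.4348 0.1901 0.013 ]
tcp [0.491  0.3554 0.1388] [180.   0.   0.] open 0.0551 t 6.83
0.75 [255. 307. 385. 354.] [0.4    0.3558 0.016 ]
0.34 [267. 240. 375. 356.] [0.4332 0.3549 0.016 ]
```

View pics/w2.png

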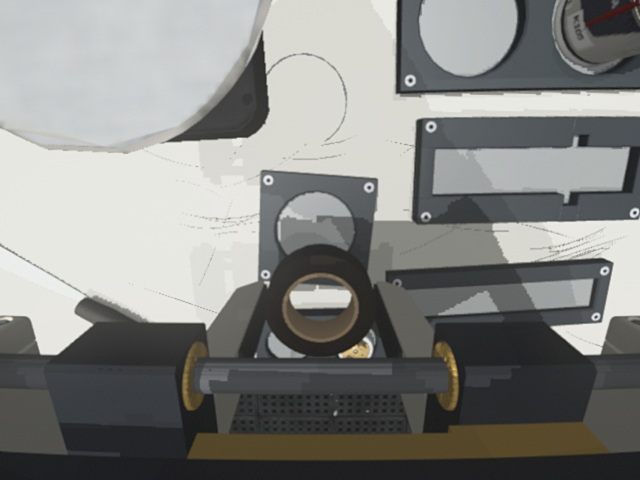

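The wrist view shows the tape gripped squarely. Dish screws are at (268,181), (369,187), (265,274), cradle screws at (431,127), (426,216), (633,213), trough screws at (398,283), (604,270), (596,317), and the free tin recess at (469,30).

```bash
python3 - <<'E'
from h import *
w=np.load('w2.npy',allow_pickle=True).item(); d=shot('top')
t=lambda a,b:(110+a/3.3333-.35,145+b/3.3333-.35)
print('heights', [tri(d,t(*p),w,q) for p,q in [((84,299),(268,181)),((208,303),(369,187)),((274,229),(431,127)),((549,319),(633,213)),((246,430),(398,283)),((543,476),(596,317)),((247,181),(410,80))]])
A=lambda u,v,z:at(w,u,v,z)
print('dish',(A(369,187,.013)+A(265,274,.013))/2)
print('cradle',(A(431,127,.02)+A(633,213,.02))/2)
print('trough',(A(398,283,.014)+A(596,317,.014))/2)
e=A(398,283,.014)-A(604,270,.014);print(np.degrees(np.arctan2(-e[0],e[1])))
e=A(431,127,.02)-A(638,137,.02);e2=A(426,216,.02)-A(633,213,.02);print(np.degrees(np.arctan2(-e[0],e[1])),np.degrees(np.arctan2(-e2[0],e2[1])))
E
```

```text
heights [(array([0.53755406, 0.40023158, 0.00543394]), np.float64(0.0010444325670622453)), (array([0.53234629, 0.31457717, 0.00731177]), np.float64(0.00036090454920206745)), (array([0.5806297 , 0.2683736 , 0.01552782]), np.float64(0.0018605061284597455)), (array([0.51302109, 0.08425024, 0.01766293]), np.float64(0.0007743368358947727)), (array([0.44575051, 0.28548213, 0.01212736]), np.float64(0.0011119342633251767)), (array([0.40992144, 0.08989758, 0.01250714]), np.float64(0.0003892463970941714)), (array([0.61481454, 0.2874168 , 0.01539717]), np.float64(0.0025880754041188747))]
dish [0.49417924 0.36042116 0.013     ]
cradle [0.54760009 0.17783869 0.02      ]
trough [0.42894037 0.18835613 0.014     ]
3.653352643045495
-1.500704621784902 1.167904295704318
```

```bash
python3 -m pendant '[[0.2,0.4,-4,0,0,0,0],[0.2,0.4,-8,0,0,0,0],[0.2,0.4,-10.5,0,0,0,0],[0.2,0.4,-11.5,0,0,0,0],[0.2,0.4,-12.2,0,0,0,0],[0.2,0.4,-12.2,0,0,0,0],[0.2,0.4,-12.2,0,0,0,0],[0.2,0.4,-12.2,0,0,0,1],[0.2,0.4,-12.2,0,0,0,1],[0.2,0.4,-12.2,0,0,0,1],[0.2,0.4,-12.2,0,0,0,1],[0.2,0.4,-12.2,0,0,0,1]]'
python3 -m pendant '[[0,0,2,0,0,0,1],[0,0,5,0,0,0,1],[0,0,9,0,0,0,1],[0,0,12,0,0,0,1],[0,0,13,0,0,0,1],[0,0,13,0,0,0,1]]'
python3 lf.py line_tape .016; python3 lf.py tape_dish .013;python3 lf.py line_tape .016 top; python3 lf.py tape_dish .013 top
```

```text
t: 7.98
tool_pos: [0.4929, 0.3604, 0.017]
tool_rot: [-180.0, -0.0, 0.1]
force: [0.3, -0.2, 0.0]
opening: 0.084
finger_force: 0.0
t: 8.48
tool_pos: [0.4938, 0.361, 0.1494]
tool_rot: [-179.9, -0.2, 0.1]
force: [0.1, 0.0, -0.7]
opening: 0.0926
finger_force: 0.0
tcp [0.4929 0.3604 0.147 ] [-1.8e+02 -1.0e-01  1.0e-01] open 0.0927 t 8.53
tcp [0.492  0.3598 0.1448] [1.799e+02 1.000e-01 1.000e-01] open 0.093 t 8.63
0.95 [264. 171. 380. 286.] [0.4969 0.3585 0.013 ]
tcp [0.492  0.3598 0.1447] [1.799e+02 2.000e-01 1.000e-01] open 0.0931 t 8.73
0.58 [138. 244. 161. 267.] [0.4876 0.3618 0.016 ]
0.52 [468. 217. 532. 242.] [ 0.5227 -0.412   0.016 ]
tcp [0.4923 0.3599 0.1452] [1.799e+02 1.000e-01 1.000e-01] open 0.0931 t 8.83
0.62 [128. 232. 178. 277.] [0.4892 0.3547 0.013 ]
```

```bash
python3 -m pendant '[[0,-2,0,0,0,0.05,1],[0,-5,0,0,0,0.15,1],[-0.5,-8.5,0,0,0,0.26,1],[-1,-12,0,0,0,0.37,1],[-1.5,-15.5,0,0,0,0.48,1],[-2,-19,0,0,0,0.59,1],[-2.5,-22.5,0,0,0,0.7,1],[-3,-26,0,0,0,0.81,1],[-3.5,-29.5,0,0,0,0.92,1],[-4,-33,0,0,0,1.02,1],[-4.5,-36.5,0,0,0,1.1,1],[-5,-40,0,0,0,1.16,1]]'
python3 -m pendant '[[-0.5,-3.5,0,0,0,0,1],[-1,-7,0,0,0,0,1],[-1.5,-10.5,0,0,0,0,1],[-2,-14,0,0,0,0,1],[-2.4,-17.5,0,0,0,0,1],[-2.4,-21,0,0,0,0,1],[-2.4,-24.5,0,0,0,0,1],[-2.4,-27.5,0,0,0,0,1],[-2.4,-29.5,0,0,0,0,1],[-2.4,-30.7,0,0,0,0,1],[-2.4,-30.7,0,0,0,0,1],[-2.4,-30.7,0,0,0,0,1]]'
python3 lf.py clean_brush .009; python3 lf.py dose_syringe .013
python3 - <<'E'
from h import *
d=shot('wrist','w3.png'); np.save('w3.npy',d,allow_pickle=True)
E
```

```text
t: 9.88
tool_pos: [0.4421, -0.0413, 0.1464]
tool_rot: [-180.0, 0.0, 66.8]
force: [0.2, 0.7, -0.4]
opening: 0.0928
finger_force: 0.0
t: 10.88
tool_pos: [0.4186, -0.3461, 0.1462]
tool_rot: [-179.9, -0.0, 66.5]
force: [-0.2, 0.6, -0.1]
opening: 0.0929
finger_force: 0.0
tcp [ 0.4186 -0.3456  0.1463] [-179.9   -0.    66.6] open 0.0929 t 10.93
0.84 [305. 133. 332. 319.] [ 0.4206 -0.3412  0.009 ]
tcp [ 0.4189 -0.3455  0.1466] [-180.    -0.    66.6] open 0.093 t 11.03
0.79 [401. 177. 509. 312.] [ 0.5277 -0.404   0.013 ]
```

View pics/w3.png

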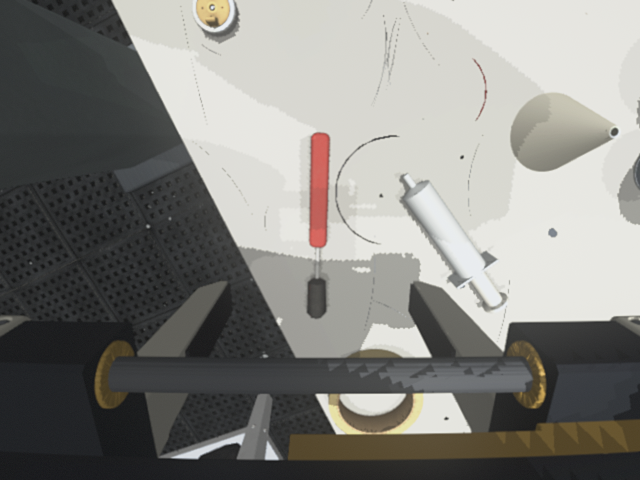

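The brush runs from (320,132) to (317,318), nearly along the camera's column. The syringe nozzle is at (405,177), its flange at (474,269), and its plunger end at (500,304).

```bash
python3 - <<'E'
from h import *
w=np.load('w3.npy',allow_pickle=True).item(); d=shot('top')
def f(n,a,b,z):
    A,B=at(w,*a,z),at(w,*b,z);e=A-B;print(n,A.round(4),B.round(4),np.linalg.norm(e).round(4),'yaw',np.degrees(np.arctan2(-e[0],e[1])).round(1),'mid',((A+B)/2).round(4))
f('brush',(320,132),(317,318),.009); f('syr',(405,177),(500,304),.013); print(at(w,474,269,.013))
t=lambda a,b:(300+a/3.3333-.35,205+b/3.3333-.35)
print([tri(d,t(*p),w,q) for p,q in [((458,198),(320,132)),((703,293),(317,318)),((545,114),(405,177)),((770,48),(500,304))]])
E
```

```text
brush [ 0.4543 -0.267   0.009 ] [ 0.3831 -0.4246  0.009 ] 0.1729 yaw -24.3 mid [ 0.4187 -0.3458  0.009 ]
syr [ 0.5064 -0.3294  0.013 ] [ 0.5509 -0.4792  0.013 ] 0.1563 yaw 16.6 mid [ 0.5286 -0.4043  0.013 ]
[ 0.53748358 -0.43423642  0.013     ]
[(array([ 0.45232369, -0.26797208,  0.01430005]), np.float64(0.004232580486063823)), (array([ 0.38411698, -0.42286167,  0.01298127]), np.float64(0.0005077258055654399)), (array([ 0.50362922, -0.32729981,  0.0231806 ]), np.float64(0.0017504464644993013)), (array([ 0.54733643, -0.47989667,  0.01399962]), np.float64(0.007039470727986771))]
```

```bash
python3 -m pendant '[[0,0,-4,0,0,0,1],[0,0,-8,0,0,0,1],[0,0,-11,0,0,0,1],[0,0,-13,0,0,0,1],[0,0,-13.9,0,0,0,1],[0,0,-13.9,0,0,0,0],[0,0,-13.9,0,0,0,0],[0,0,-13.9,0,0,0,0],[0,0,-13.9,0,0,0,0],[0,0,-13.9,0,0,0,0],[0,0,-13.9,0,0,0,0],[0,0,-13.9,0,0,0,0]]'
python3 -m pendant '[[0,0,0,0,0,0,0],[0,0,0,0,0,0,0],[0,0,0,0,0,0,0]]'
```

```text
t: 12.18
tool_pos: [0.4189, -0.3469, 0.0081]
tool_rot: [180.0, 0.0, 66.6]
force: [-0.4, 0.1, -0.8]
opening: 0.0507
finger_force: 0.0
t: 12.43
tool_pos: [0.4187, -0.3467, 0.0076]
tool_rot: [-180.0, 0.0, 66.6]
force: [-0.2, 0.8, 0.6]
opening: 0.031
finger_force: 0.0
```

```bash
python3 -m pendant '[[0,0,0,0,0,0,0],[0,0,0,0,0,0,0],[0,0,0,0,0,0,0],[0,0,0,0,0,0,0],[0,0,2,0,0,0,0],[0,0,5,0,0,0,0],[0,1,9,0,0,0.04,0],[0,3.5,12,0,0,0.1,0],[0,6.5,13,0,0,0.16,0],[0,10,13,0,0,0.22,0],[0,13.5,13,0,0,0.28,0],[0,17,13,0,0,0.34,0]]'
python3 -m pendant '[[0,3.5,0,0,0,0.06,0],[0.1,7,0,0,0,0.1,0],[0.2,10.5,0,0,0,0.13,0],[0.3,14,0,0,0,0.13,0],[0.4,17.5,0,0,0,0.13,0],[0.5,21,0,0,0,0.13,0],[0.6,24.5,0,0,0,0.13,0],[0.7,28,0,0,0,0.13,0],[0.8,31,0,0,0,0.13,0],[0.9,34,0,0,0,0.13,0],[0.9,36,0,0,0,0.13,0],[0.9,36.5,0,0,0,0.13,0]]'
python3 -m pendant '[[0,0,0,0,0,0,0],[0,0,0,0,0,0,0]]'
python3 lf.py clean_brush .14; python3 lf.py brush_trough .014
python3 - <<'E'
from h import *
d=shot('wrist','w4.png'); np.save('w4.npy',d,allow_pickle=True)
E
```

```text
t: 13.43
tool_pos: [0.4184, -0.1753, 0.1379]
tool_rot: [180.0, 0.0, 86.2]
force: [0.5, 0.3, 0.1]
opening: 0.0176
finger_force: 29.9
t: 14.43
tool_pos: [0.4276, 0.1907, 0.1376]
tool_rot: [180.0, -0.0, 93.6]
force: [-0.7, -0.6, -0.3]
opening: 0.0175
finger_force: 29.9
t: 14.6
tool_pos: [0.4276, 0.1877, 0.1375]
tool_rot: [-180.0, 0.0, 93.5]
force: [0.1, -1.3, -1.0]
opening: 0.0176
finger_force: 29.9
tcp [0.4277 0.1874 0.1375] [-180.     0.    93.5] open 0.0179 t 14.65
0.66 [302. 126. 341. 436.] [0.4295 0.1985 0.14  ]
tcp [0.4278 0.1872 0.1377] [-180.     0.    93.4] open 0.0174 t 14.75
0.94 [282. 105. 359. 339.] [0.4292 0.1988 0.014 ]
0.34 [345.   0. 492. 101.] [0.4954 0.3367 0.014 ]
```

View pics/w4.png

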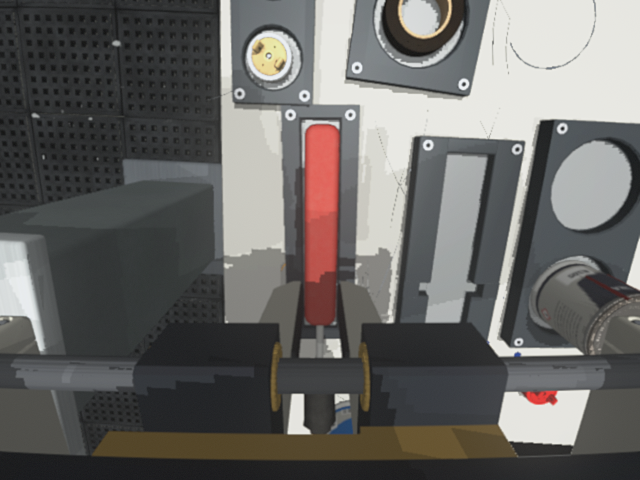

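The brush is held straight over the trough, its upper end at (322,124). The trough's near screws are at (291,114) and (351,114). The tape sits in its dish at the top.

```bash
python3 - <<'E'
from h import *
w=np.load('w4.npy',allow_pickle=True).item()
b=at(w,322,123,.139); s=(at(w,291,114,.014)+at(w,351,114,.014))/2
print(b,'brush mid',b-.086*np.array([-.063,.998,0]),'trough', s-.098*np.array([-.063,.998,0]))
print('dish screws',at(w,356,68,.013),at(w,463,84,.013),'tape top c',at(w,427,4,.025))
print('cradle',at(w,428,145,.02),at(w,517,149,.02),'tray',at(w,562,128,.02),at(w,519,342,.02),'free',at(w,592,186,.008),'cap',at(w,239,94,.016),at(w,305,96,.016))
E
```

```text
[0.42523815 0.27404872 0.139     ] brush mid [0.43065615 0.18822072 0.139     ] trough [0.43065676 0.18834608 0.014     ]
dish screws [0.44918291 0.32135685 0.013     ] [0.53344548 0.31575388 0.013     ] tape top c [0.49491671 0.36471047 0.025     ]
cradle [0.51028257 0.26799199 0.02      ] [0.58253696 0.26998525 0.02      ] tray [0.61588931 0.28876999 0.02      ] [0.62390593 0.09585525 0.02      ] free [0.66292628 0.24436664 0.008     ] cap [0.36039311 0.29705911 0.016     ] [0.411356   0.29844486 0.016     ]
```

```bash
python3 -m pendant '[[0,0,-4,0,0,0,0],[0,0,-8,0,0,0,0],[0,0,-10.5,0,0,0,0],[0,0,-11.5,0,0,0,0],[0,0,-12.1,0,0,0,0],[0,0,-12.1,0,0,0,0],[0,0,-12.1,0,0,0,0],[0,0,-12.1,0,0,0,0.5],[0,0,-12.1,0,0,0,0.5],[0,0,-12.1,0,0,0,0.5],[0,0,-12.1,0,0,0,0.5],[0,0,-12.1,0,0,0,0.5]]'
python3 -m pendant '[[0,0,1,0,0,0,0.5],[0,0,3,0,0,0,0.6],[0,0,7,0,0,0,1],[0,0,11,0,0,0,1],[0,-2,14,0,0,0.05,1],[0.3,-5,15,0,0,0.1,1],[0.6,-8.5,15,0,0,0.15,1],[0.9,-12,15,0,0,0.2,1],[1.2,-15.5,15,0,0,0.22,1],[1.5,-19,15,0,0,0.22,1],[1.8,-22.5,15,0,0,0.22,1],[2.1,-26,15,0,0,0.22,1]]'
python3 lf.py clean_brush .016 top; python3 lf.py brush_trough .014 top
```

```text
t: 15.85
tool_pos: [0.4279, 0.1884, 0.017]
tool_rot: [180.0, -0.0, 93.5]
force: [0.7, 0.3, 1.0]
opening: 0.0447
finger_force: 0.0
t: 16.85
tool_pos: [0.4485, -0.0734, 0.1675]
tool_rot: [180.0, 0.0, 106.1]
force: [0.3, 0.6, -0.4]
opening: 0.0931
finger_force: 0.0
tcp [ 0.4493 -0.0779  0.1676] [1.799e+02 1.000e-01 1.060e+02] open 0.0929 t 16.9
0.93 [189. 274. 265. 289.] [0.4255 0.1896 0.016 ]
0.16 [188. 208. 280. 251.] [0.5402 0.1734 0.016 ]
tcp [ 0.4487 -0.0734  0.1673] [180.    0.  105.9] open 0.0929 t 17.0
0.59 [182. 261. 276. 302.] [0.4254 0.1854 0.014 ]
```

```bash
python3 -m pendant '[[1,-3.5,0,0,0,0,1],[2,-7,0,0,0,0,1],[3,-10.5,0,0,0,0,1],[4,-14,0,0,0,0,1],[5,-17.5,-1,0,0,0,1],[6,-21,-2,0,0,0,1],[6.7,-24.5,-3,0,0,0,1],[7.3,-28,-4,0,0,0,1],[7.3,-30,-5,0,0,0,1],[7.3,-31,-5,0,0,0,1],[7.3,-31,-5,0,0,0,1],[7.3,-31,-5,0,0,0,1]]'
python3 lf.py dose_syringe .013
python3 - <<'E'
from h import *
d=shot('wrist','w5.png'); np.save('w5.npy',d,allow_pickle=True)
E
```

```text
t: 18.05
tool_pos: [0.5222, -0.3803, 0.1172]
tool_rot: [180.0, -0.0, 106.1]
force: [-0.3, 0.3, 1.2]
opening: 0.0926
finger_force: 0.0
tcp [ 0.5223 -0.38    0.1175] [180.    0.  106.2] open 0.0928 t 18.1
0.59 [287. 173. 342. 358.] [ 0.5253 -0.4012  0.013 ]
```

View pics/w5.png

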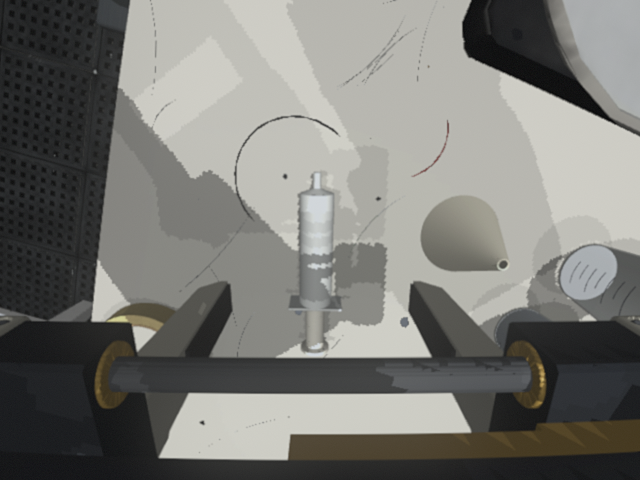

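The syringe is straight between the fingers: nozzle (318,172), flange (315,303), plunger end (314,350). A funnel-like cone stands to the right, base near (455,235), apex (503,265).

```bash
python3 - <<'E'
from h import *
w=np.load('w5.npy',allow_pickle=True).item(); d=shot('top')
n,p,f=at(w,318,172,.013),at(w,314,350,.013),at(w,315,303,.013)
e=n-p;u=e/np.linalg.norm(e);print(n,p,np.linalg.norm(e),'yaw',np.degrees(np.arctan2(-e[0],e[1])),'org',(n+p)/2-.001*u,'from flange',f+.0325*u,'grasp',f+.0525*u)
print('cone base L',at(w,421,235,0),'bottom',at(w,445,270,0),'top view',[at(d,a,b,0) for a,b in[(450,183),(465,197)]],'apex',tri(d,(465,183),w,(503,265)))
E
```

```text
[ 0.50735261 -0.3271484   0.013     ] [ 0.54749215 -0.47883474  0.013     ] 0.15690739102933898 yaw 14.821984393756326 org [ 0.5276782  -0.40395829  0.013     ] from flange [ 0.52724002 -0.40246516  0.013     ] grasp [ 0.52212368 -0.38313065  0.013     ]
cone base L [ 0.60600395 -0.35429093  0.        ] bottom [ 0.63775898 -0.37812744  0.        ] top view [array([ 0.63564589, -0.31321708,  0.        ]), array([ 0.60202293, -0.34459368,  0.        ])] apex (array([ 0.60467997, -0.32523871,  0.11763395]), np.float64(0.022383183258176165))
```

```bash
python3 -m pendant '[[0,-0.3,-3,0,0,-0.015,0.6],[0,-0.3,-6.5,0,0,-0.015,0.6],[0,-0.3,-9,0,0,-0.015,0.6],[0,-0.3,-10,0,0,-0.015,0.6],[0,-0.3,-10.5,0,0,-0.015,0.6],[0,-0.3,-10.5,0,0,-0.015,0],[0,-0.3,-10.5,0,0,-0.015,0],[0,-0.3,-10.5,0,0,-0.015,0],[0,-0.3,-10.5,0,0,-0.015,0],[0,-0.3,-10.5,0,0,-0.015,0],[0,-0.3,-10.5,0,0,-0.015,0],[0,-0.3,-10.5,0,0,-0.015,0]]'
python3 -m pendant '[[0,0,0,0,0,0,0],[0,0,0,0,0,0,0]]'
```

```text
t: 19.25
tool_pos: [0.522, -0.385, 0.0124]
tool_rot: [180.0, 0.0, 105.2]
force: [-1.6, 0.8, 5.4]
opening: 0.0259
finger_force: 30.0
t: 19.42
tool_pos: [0.522, -0.385, 0.0124]
tool_rot: [180.0, 0.0, 105.2]
force: [-0.9, 1.3, 7.1]
opening: 0.0255
finger_force: 30.0
```

```bash
python3 -m pendant '[[0,0,1.5,0,0,0,0],[0,0,4,0,0,0,0],[0,1,7.5,0,0,0,0],[0,3,11,0,0,-0.04,0],[0,6,13,0,0,-0.08,0],[0,9.5,14,0,0,-0.12,0],[0.2,13,14,0,0,-0.16,0],[0.4,16.5,14,0,0,-0.2,0],[0.6,20,14,0,0,-0.24,0],[0.8,23.5,14,0,0,-0.24,0],[1,27,14,0,0,-0.24,0],[1.2,30,14,0,0,-0.24,0]]'
python3 -m pendant '[[0.2,3.5,0,0,0,0,0],[0.4,7,0,0,0,0,0],[0.6,10.5,0,0,0,0,0],[0.8,14,0,0,0,0,0],[1,17,0,0,0,0,0],[1.2,20,0,0,0,0,0],[1.2,23,0,0,0,0,0],[1.2,25.5,0,0,0,0,0],[1.2,27.3,0,0,0,0,0],[1.2,28.1,0,0,0,0,0],[1.2,28.1,0,0,0,0,0],[1.2,28.1,0,0,0,0,0]]'
python3 lf.py dose_syringe .15;python3 lf.py syringe_cradle .02
python3 - <<'E'
from h import *
d=shot('wrist','w6.png'); np.save('w6.npy',d,allow_pickle=True)
E
```

```text
t: 20.42
tool_pos: [0.5335, -0.0826, 0.1526]
tool_rot: [180.0, 0.0, 91.5]
force: [1.4, -0.1, 0.1]
opening: 0.0259
finger_force: 30.0
t: 21.42
tool_pos: [0.5457, 0.1958, 0.1519]
tool_rot: [180.0, 0.0, 91.5]
force: [0.2, -0.0, -0.7]
opening: 0.0255
finger_force: 30.0
tcp [0.5458 0.1953 0.1519] [-180.     0.    91.5] open 0.0257 t 21.47
0.83 [280. 185. 353. 432.] [0.5456 0.1886 0.15  ]
tcp [0.5459 0.1951 0.1518] [-180.     0.    91.4] open 0.0256 t 21.57
0.77 [268. 136. 372. 344.] [0.5479 0.1881 0.02  ]
```

View pics/w6.png

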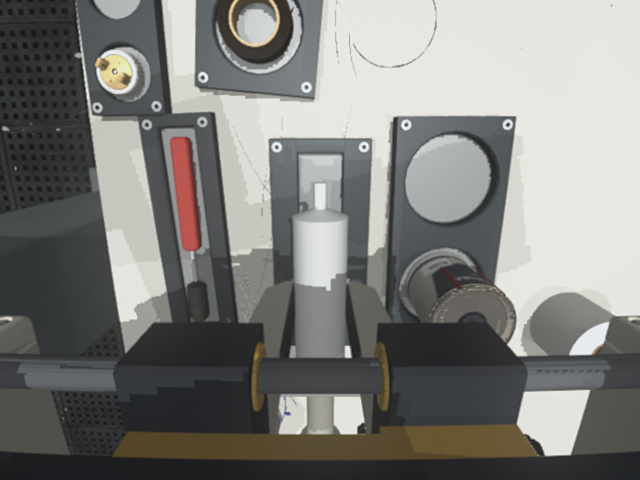

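The brush lies in its trough and the tape in its dish. The syringe hangs straight over the cradle, its nozzle at (321,183), with the cradle screws at (276,147) and (363,147). The tray's screws are at (406,124) and (508,124), its free recess at (449,177).

```bash
python3 - <<'E'
from h import *
w=np.load('w6.npy',allow_pickle=True).item(); t=shot('top')
n=at(w,321,183,.153); a,b=at(w,276,147,.02),at(w,363,147,.02)
H=lambda p:at(t,110+p[0]/3.3333-.35,145+p[1]/3.3333-.35,.02)
L=np.linalg.norm(H((274,229))-H((546,213)))/2; print('half span',L)
print('nozzle',n,'screws',a,b,'cradle c',(a+b)/2-[-.024*L,L,0],'syr org',n-[-.024*.077,.077,0],'chan edge',at(w,321,154,.02))
print('brush/trough',at(w,147,125,.014),at(w,202,122,.014),at(w,180,139,.016))
a,b=at(w,406,124,.02),at(w,508,124,.02);print('tray',a,b,'free rim',at(w,449,177,.014))
a,b=at(w,97,107,.016),at(w,156,106,.016);print('capblk',a,b)
E
```

```text
half span 0.09106286855944132
nozzle [0.54653017 0.25509885 0.153     ] screws [0.5093946  0.26784783 0.02      ] [0.5813924  0.26967451 0.02      ] cradle c [0.54757901 0.1776983  0.02      ] syr org [0.54837817 0.17809885 0.153     ] chan edge [0.54678186 0.26309384 0.02      ]
brush/trough [0.40026357 0.28366275 0.014     ] [0.44706244 0.28670141 0.014     ] [0.42823879 0.27270502 0.016     ]
tray [0.61548421 0.28892842 0.02      ] [0.70011353 0.29201903 0.02      ] free rim [0.65838014 0.24665349 0.014     ]
capblk [0.36025172 0.29754456 0.016     ] [0.41025802 0.29868984 0.016     ]
```

```bash
python3 -m pendant '[[0,0,-4,0,0,0,0],[0,0,-8,0,0,0,0],[0,0,-11,0,0,0,0],[0,0,-12.3,0,0,0,0],[0,0,-12.9,0,0,0,0],[0,0,-12.9,0,0,0,0],[0,0,-12.9,0,0,0,0],[0,0,-12.9,0,0,0,0.5],[0,0,-12.9,0,0,0,0.5],[0,0,-12.9,0,0,0,0.5],[0,0,-12.9,0,0,0,0.5],[0,0,-12.9,0,0,0,0.5]]'
python3 -m pendant '[[0,0,1,0,0,0,0.5],[0,0,3,0,0,0,0.5],[0,0,7,0,0,0,0.6],[0,0,11,0,0,0,0.8],[-1,-2,13.5,0,0,0,1],[-3,-5,14,0,0,0,1],[-5,-8,14,0,0,0,1],[-6.5,-11.5,14,0,0,0,1],[-8,-15,14,0,0,0,1],[-9.5,-18.5,14,0,0,0,1],[-11,-22,14,0,0,0,1],[-12,-25.5,14,0,0,0,1]]'
python3 -m pendant '[[-0.5,-3,0,0,0,0,1],[-1.1,-6,0,0,0,0,1],[-1.1,-8.5,-3,0,0,0,1],[-1.1,-9.4,-5,0,0,0,1],[-1.1,-9.4,-5,0,0,0,1],[-1.1,-9.4,-5,0,0,0,1]]'
python3 lf.py air_cap .012;python3 lf.py dose_syringe .02 top;python3 lf.py syringe_cradle .02 top
python3 - <<'E'
from h import *
d=shot('wrist'); np.save('w7.npy',d,allow_pickle=True); i=d['img']
t=shot('top')['img']
c=cv2.resize(t[145:325,110:310],None,fx=2.2,fy=2.2,interpolation=cv2.INTER_CUBIC)
o=np.zeros((480,800,3),np.uint8);o[:396,360:]=c;o[:,:360]=i[:,140:500];cv2.imwrite('pics/w7.png',o)
E
```

```text
t: 22.72
tool_pos: [0.546, 0.1964, 0.0231]
tool_rot: [180.0, -0.0, 91.5]
force: [-0.2, 0.7, 0.8]
opening: 0.0465
finger_force: 0.0
t: 23.72
tool_pos: [0.4243, -0.06, 0.1634]
tool_rot: [180.0, 0.0, 91.5]
force: [1.9, -0.3, -0.7]
opening: 0.0928
finger_force: 0.0
t: 24.22
tool_pos: [0.4144, -0.1526, 0.1129]
tool_rot: [-179.9, -0.0, 91.4]
force: [0.1, 0.2, -0.5]
opening: 0.0931
finger_force: 0.0
tcp [ 0.4149 -0.1523  0.1136] [180.   -0.   91.5] open 0.0934 t 24.27
0.65 [298. 220. 342. 263.] [ 0.4161 -0.1513  0.012 ]
tcp [ 0.4154 -0.1522  0.114 ] [179.9   0.   91.5] open 0.0932 t 24.37
0.91 [201. 218. 268. 234.] [0.5469 0.1726 0.02  ]
tcp [ 0.4153 -0.1522  0.1137] [179.9   0.   91.6] open 0.0928 t 24.47
0.71 [134. 240. 166. 265.] [0.4932 0.3593 0.02  ]
0.7 [188. 208. 281. 250.] [0.5405 0.172  0.02  ]
```

View pics/w7.png

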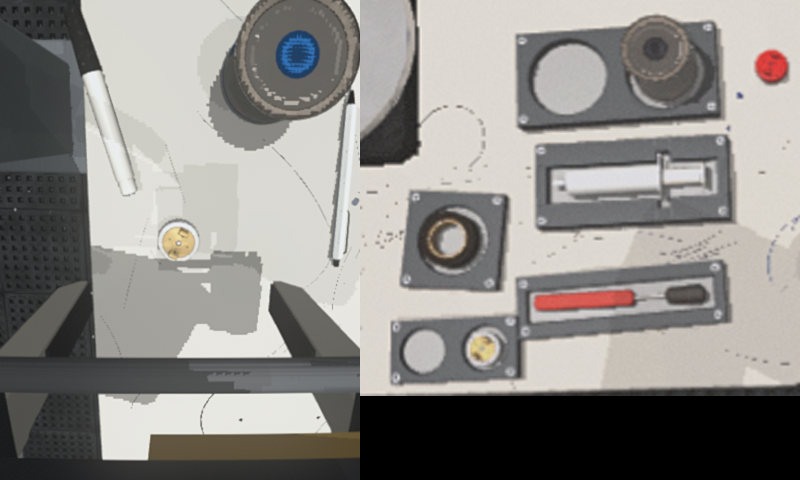

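Syringe, brush and tape all sit in their recesses in the top view. In the wrist view the cap is centred between the fingers at full-image (320,241).

```bash
python3 -m pendant '[[0,0.1,-4,0,0,0,0.6],[0,0.1,-7.5,0,0,0,0.6],[0,0.1,-9.5,0,0,0,0.6],[0,0.1,-10.4,0,0,0,0.6],[0,0.1,-10.4,0,0,0,0.6],[0,0.1,-10.4,0,0,0,0],[0,0.1,-10.4,0,0,0,0],[0,0.1,-10.4,0,0,0,0],[0,0.1,-10.4,0,0,0,0],[0,0.1,-10.4,0,0,0,0],[0,0.1,-10.4,0,0,0,0],[0,0.1,-10.4,0,0,0,0]]'
python3 -m pendant '[[0,0,0,0,0,0,0],[0,0,0.5,0,0,0,0],[0,0,2,0,0,0,0]]'
python3 lf.py air_cap .04
```

```text
t: 25.62
tool_pos: [0.4152, -0.1519, 0.0093]
tool_rot: [179.9, 0.0, 91.5]
force: [-0.3, 1.3, 7.8]
opening: 0.0309
finger_force: 30.0
t: 25.87
tool_pos: [0.4139, -0.1513, 0.0281]
tool_rot: [-179.9, -0.1, 91.5]
force: [-0.3, -0.1, -1.2]
opening: 0.0311
finger_force: 30.0
tcp [ 0.4153 -0.152   0.0309] [179.9   0.   91.5] open 0.0312 t 25.92
0.58 [290. 263. 352. 331.] [ 0.4159 -0.145   0.04  ]
```

```bash
python3 -m pendant '[[0,0,4,0,0,0,0],[0,1,7.5,0,0,0,0],[0,3,10,0,0,0,0],[0,6,11,0,0,0,0],[-0.3,9.5,11,0,0,0,0],[-0.6,13,11,0,0,0,0],[-0.9,16.5,11,0,0,0,0],[-1.2,20,11,0,0,0,0],[-1.5,23.5,11,0,0,0,0],[-1.8,27,11,0,0,0,0],[-2.1,30,11,0,0,0,0],[-2.4,33,11,0,0,0,0]]'
python3 -m pendant '[[-0.3,3.5,0,0,0,0,0],[-0.6,7,0,0,0,0,0],[-0.9,10.5,0,0,0,0,0],[-0.9,14,0,0,0,0,0],[-0.9,17,0,0,0,0,0],[-0.9,19,0,0,0,0,0],[-0.9,20.3,0,0,0,0,0],[-0.9,20.7,0,0,0,0,0],[-0.9,20.7,0,0,0,0,0],[-0.9,20.7,0,0,0,0,0]]'
python3 lf.py air_cap .142;python3 lf.py cap_block .016
python3 - <<'E'
from h import *
d=shot('wrist','w8.png'); np.save('w8.npy',d,allow_pickle=True)
E
```

```text
t: 26.97
tool_pos: [0.3902, 0.18, 0.1384]
tool_rot: [180.0, -0.0, 91.5]
force: [0.5, -0.1, -1.4]
opening: 0.0309
finger_force: 30.0
t: 27.8
tool_pos: [0.3817, 0.3843, 0.1384]
tool_rot: [-180.0, 0.0, 91.5]
force: [-0.5, -0.2, -0.3]
opening: 0.0312
finger_force: 30.0
tcp [0.3818 0.3841 0.1385] [-180.     0.    91.4] open 0.0312 t 27.85
0.74 [290. 262. 351. 332.] [0.3836 0.3865 0.142 ]
tcp [0.3819 0.3843 0.1387] [-180.     0.    91.4] open 0.0311 t 27.95
0.85 [282. 192. 359. 331.] [0.3846 0.3608 0.016 ]
0.44 [290. 264. 350. 329.] [0.3853 0.3269 0.016 ]
```

View pics/w8.png

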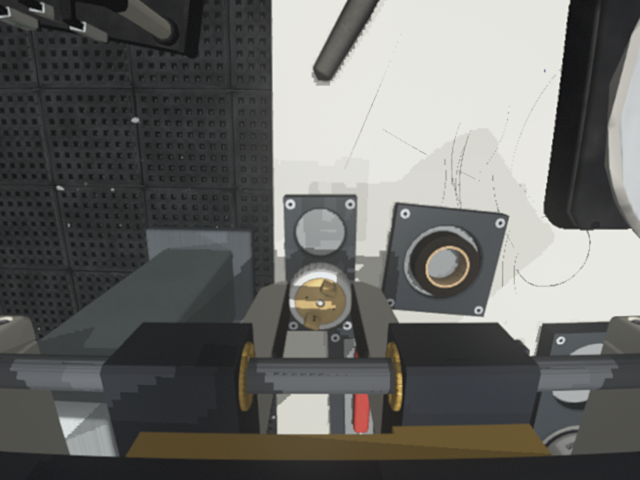

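The free nest is at (320,231), with block screws at (290,204), (349,204), (293,326) and (347,326). The held cap is at (320,297). The tape is well inside its dish.

```bash
python3 - <<'E'
from h import *
w=np.load('w8.npy',allow_pickle=True).item()
P=[at(w,*p,.016) for p in [(290,204),(349,204),(293,326),(347,326)]]; c=sum(P)/4; print(np.round(P,4),c,'nest from screws',c+[-.0008,.031,0],'nest direct',at(w,320,231,.012))
print('cap', at(w,320.5,297,.1385-.0093+.0125), 'dish',(at(w,405,213,.013)+at(w,478,310,.013))/2,(at(w,500,223,.013)+at(w,393,309,.013))/2,'tape top',at(w,447,267,.025),at(w,444,264,.016))
E
```

```text
[[0.3579 0.4112 0.016 ]
 [0.4074 0.4125 0.016 ]
 [0.3608 0.2963 0.016 ]
 [0.4112 0.2976 0.016 ]] [0.38432776 0.35439922 0.016     ] nest from screws [0.38352776 0.38539922 0.016     ] nest direct [0.38369025 0.3874515  0.012     ]
cap [0.38387607 0.38645078 0.1417    ] dish [0.49481911 0.36029205 0.013     ] [0.49671545 0.35679507 0.013     ] tape top [0.49372657 0.3616817  0.025     ] [0.49427113 0.36115077 0.016     ]
```

```bash
python3 -m pendant '[[0,0,-4,0,0,0,0],[0,0,-8,0,0,0,0],[0,0,-10.5,0,0,0,0],[0,0,-11.5,0,0,0,0],[0,0,-12,0,0,0,0],[0,0,-12,0,0,0,0],[0,0,-12,0,0,0,0],[0,0,-12,0,0,0,0.6],[0,0,-12,0,0,0,0.6],[0,0,-12,0,0,0,0.6],[0,0,-12,0,0,0,0.6],[0,0,-12,0,0,0,0.6]]'
python3 -m pendant '[[0,0,1,0,0,0,0.6],[0,0,3,0,0,0,0.6],[0,0,7,0,0,0,0.7],[0,0,11,0,0,0,1],[1,-2,14,0,0,0,1],[2,-5,16,0,0,0,1],[3,-8.5,17,0,0,0,1],[4,-12,17,0,0,0,1],[5,-15.5,17,0,0,0,1],[6,-19,17,0,0,0,1],[7,-22.5,17,0,0,0,1],[8,-26,17,0,0,0,1]]'
python3 -m pendant '[[0.7,-3.5,0,0,0,0,1],[1.4,-7,0,0,0,0,1],[1.4,-10.5,0,0,0,0,1],[1.4,-13,0,0,0,0,1],[1.4,-14.8,0,0,0,0,1],[1.4,-15.3,0,0,0,0,1],[1.4,-15.3,0,0,0,0,1],[1.4,-15.3,0,0,0,0,1]]'
python3 lf.py paint_tin .079; python3 lf.py air_cap .02 top; python3 lf.py cap_block .016 top
python3 - <<'E'
from h import *
d=shot('wrist','w9.png'); np.save('w9.npy',d,allow_pickle=True)
E
```

```text
t: 29.05
tool_pos: [0.3818, 0.3854, 0.0189]
tool_rot: [180.0, -0.0, 91.5]
force: [-0.5, -0.2, 0.5]
opening: 0.0551
finger_force: 0.0
t: 30.05
tool_pos: [0.4618, 0.1236, 0.1895]
tool_rot: [180.0, -0.0, 91.5]
force: [0.1, 0.4, 0.5]
opening: 0.0928
finger_force: 0.0
t: 30.72
tool_pos: [0.4757, -0.0272, 0.1889]
tool_rot: [180.0, -0.0, 91.5]
force: [-0.3, 0.4, -0.5]
opening: 0.0934
finger_force: 0.0
tcp [ 0.4757 -0.0269  0.1889] [180.   -0.   91.5] open 0.093 t 30.77
0.93 [276. 188. 356. 278.] [ 0.4743 -0.0217  0.079 ]
tcp [ 0.4757 -0.0267  0.1887] [180.   -0.   91.6] open 0.0926 t 30.87
0.64 [132. 295. 148. 312.] [0.3815 0.3776 0.02  ]
tcp [ 0.4757 -0.0269  0.1887] [-180.    -0.    91.6] open 0.0931 t 30.97
0.71 [126. 286. 183. 321.] [0.382  0.3473 0.016 ]
0.19 [202. 221. 265. 233.] [0.5461 0.1747 0.016 ]
```

View pics/w9.png

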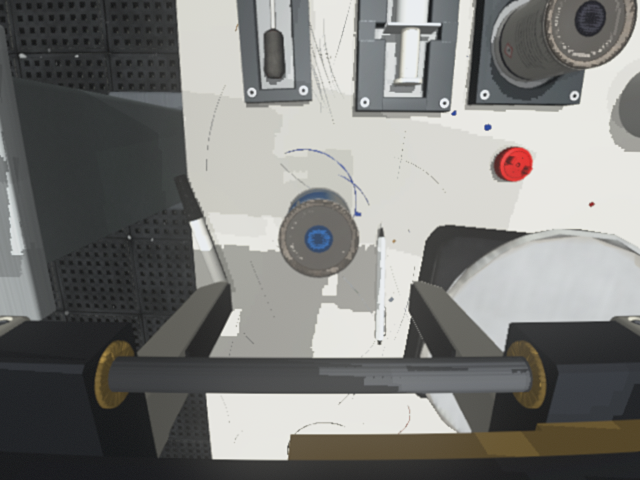

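The tin's lid is centred at (318,237) between the fingers. The second scale stands at the right, with its base edge near (425,280) and plate edge near (450,290). The pen at (380,285) is lower than the planned tip height.

```bash
python3 - <<'E'
from h import *
w=np.load('w9.npy',allow_pickle=True).item(); d=shot('top')
print('tin',at(w,318,237,.079)); print('scale base',at(w,428,240,.03),at(w,420,300,.03),'plate L',[at(w,448,290,z) for z in(.05,.08,.11)],'top',[at(d,372,205,z) for z in(.05,.08,.11)],at(d,330,208,.03))
a,b=at(w,364,103,.02),at(w,443,103,.02); print(a,b)
E
```

```text
tin [ 0.47582196 -0.02471253  0.079     ]
scale base [ 0.58314364 -0.03850989  0.03      ] [ 0.58243006 -0.10271844  0.03      ] plate L [array([ 0.60167154, -0.08205483,  0.05      ]), array([ 0.58922474, -0.06880419,  0.08      ]), array([ 0.57677793, -0.05555355,  0.11      ])] top [array([ 0.57781407, -0.13022726,  0.05      ]), array([ 0.57052341, -0.127512  ,  0.08      ]), array([ 0.56323275, -0.12479674,  0.11      ])] [ 0.57879006 -0.03991523  0.03      ]
[0.51415948 0.08541639 0.02      ] [0.58587204 0.08796537 0.02      ]
```

```bash
python3 -m pendant '[[0,0.1,-4,0,0,0,1],[0,0.1,-8,0,0,0,1],[0,0.1,-12,0,0,0,1],[0,0.1,-15,0,0,0,1],[0,0.1,-15.9,0,0,0,1],[0,0.1,-15.9,0,0,0,1],[0,0.1,-15.9,0,0,0,0],[0,0.1,-15.9,0,0,0,0],[0,0.1,-15.9,0,0,0,0],[0,0.1,-15.9,0,0,0,0],[0,0.1,-15.9,0,0,0,0],[0,0.1,-15.9,0,0,0,0]]'
python3 -m pendant '[[0,0,0,0,0,0,0],[0,0,0,0,0,0,0],[0,0,1.5,0,0,0,0],[0,0,4,0,0,0,0],[0,0,7.5,0,0,0,0],[0,0,10,0,0,0,0],[0,0,11,0,0,0,0],[0,0,11,0,0,0,0]]'
python3 lf.py paint_tin .189
```

```text
t: 32.12
tool_pos: [0.4762, -0.0268, 0.0306]
tool_rot: [179.9, 0.0, 91.5]
force: [-3.5, -0.0, 10.0]
opening: 0.0672
finger_force: 30.0
t: 32.78
tool_pos: [0.4768, -0.0269, 0.1416]
tool_rot: [179.8, 0.0, 91.5]
force: [0.3, -0.0, -1.6]
opening: 0.0669
finger_force: 30.0
tcp [ 0.4759 -0.0268  0.1398] [179.9   0.   91.5] open 0.0671 t 32.83
0.8 [236. 223. 404. 422.] [ 0.478  -0.0144  0.189 ]
```

```bash
python3 -m pendant '[[0,2,1,0,0,0,0],[0,5,2,0,0,0,0],[1,8,2,0,0,0,0],[2.5,11,2,0,0,0,0],[4.5,14,2,0,0,0,0],[6.5,17,2,0,0,0,0],[8.5,20,2,0,0,0,0],[11,22.5,2,0,0,0,0],[13.5,24.5,2,0,0,0,0],[16,26,2,0,0,0,0],[17.8,27,2,0,0,0,0],[18.3,27.1,2,0,0,0,0]]'
python3 -m pendant '[[0,0,0,0,0,0,0],[0,0,0,0,0,0,0],[0,0,0,0,0,0,0]]'
python3 lf.py tin_tray .02
python3 - <<'E'
from h import *
d=shot('wrist','w10.png'); np.save('w10.npy',d,allow_pickle=True)
E
```

```text
t: 33.88
tool_pos: [0.6596, 0.2456, 0.1559]
tool_rot: [-179.8, 0.0, 91.5]
force: [-0.3, -0.6, -1.3]
opening: 0.0672
finger_force: 30.0
t: 34.13
tool_pos: [0.6577, 0.2436, 0.1587]
tool_rot: [-179.9, 0.0, 91.5]
force: [0.3, 0.2, -2.5]
opening: 0.067
finger_force: 30.0
tcp [0.6579 0.2436 0.1592] [-179.9    0.    91.5] open 0.0671 t 34.18
0.96 [261. 168. 377. 257.] [0.6578 0.2607 0.02  ]
```

View pics/w10.png

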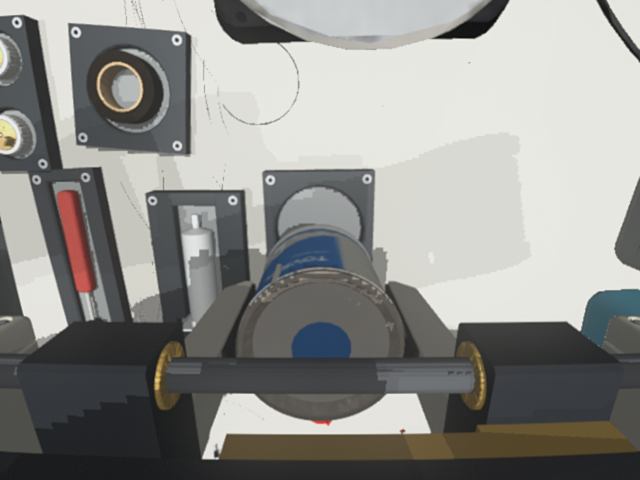

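The tin is held upright over the tray. Tray screws are at (270,180) and (366,180), the recess's far edge at (319,185) with its sides near 278 and 361, and the tin lid is centred at (321,346).

```bash
python3 - <<'E'
from h import *
w=np.load('w10.npy',allow_pickle=True).item(); t=shot('top')
a,b=at(w,270,180,.02),at(w,366,180,.02); e=b-a; L=.0945
H=lambda p,z=.02:at(t,110+p[0]/3.3333-.35,145+p[1]/3.3333-.35,z)
L=np.linalg.norm(H((246,62))-H((528,41)))/2; print(L,'yaw',np.degrees(np.arctan2(e[1],e[0])))
m=(a+b)/2; print('screws',a,b,'recess via screws',m-(L-.05)*np.array([-.038,.999,0]),'via far edge',at(w,319,185,.02)-[-.0015,.04,0],'x sides',at(w,277,212,.02),at(w,361,212,.02))
print('lid',at(w,321,346,.159-.0306+.079),'L/R',at(w,238,346,.2074),at(w,403,346,.2074),'top recess',H((316,118),.010))
E
```

```text
0.09624706697212546 yaw 1.4997742725215235
screws [0.6151247  0.28811404 0.02      ] [0.69869517 0.29030208 0.02      ] recess via screws [0.65866732 0.24300724 0.02      ] via far edge [0.65939543 0.24485162 0.02      ] x sides [0.62101867 0.25988461 0.02      ] [0.69599434 0.26185219 0.02      ]
lid [0.66013876 0.24611745 0.2074    ] L/R [0.62767518 0.24515503 0.2074    ] [0.69222193 0.24684649 0.2074    ] top recess [0.6576201  0.24273496 0.01      ]
```

```bash
python3 -m pendant '[[-0.1,-0.15,-3,0,0,0,0],[-0.1,-0.15,-6.5,0,0,0,0],[-0.1,-0.15,-9.5,0,0,0,0],[-0.1,-0.15,-11,0,0,0,0],[-0.1,-0.15,-11.9,0,0,0,0],[-0.1,-0.15,-11.9,0,0,0,0],[-0.1,-0.15,-11.9,0,0,0,0],[-0.1,-0.15,-11.9,0,0,0,1],[-0.1,-0.15,-11.9,0,0,0,1],[-0.1,-0.15,-11.9,0,0,0,1],[-0.1,-0.15,-11.9,0,0,0,1],[-0.1,-0.15,-11.9,0,0,0,1]]'
python3 -m pendant '[[0,0,0,0,0,0,1],[0,0,2,0,0,0,1],[0,0,5,0,0,0,1],[0,0,9,0,0,0,1],[0,0,13,0,0,0,1],[0,0,17,0,0,0,1],[-2,0,19,0,0,0,1],[-5,0,20,0,0,0,1],[-8,-1,20,0,0,0,1],[-11,-2,20,0,0,0,1],[-12,-2,20,0,0,0,1],[-12,-2,20,0,0,0,1]]'
python3 - <<'E'
from h import *
d=shot('wrist'); np.save('w11.npy',d,allow_pickle=True); s=shot('scene')['img']; w=d['img']
o=np.zeros((600,800,3),np.uint8); o[:300,:640]=w[:300]; c=cv2.resize(s[190:370,145:385],None,fx=1.66,fy=1.66); o[300:300+c.shape[0],:c.shape[1]]=c
t=cv2.resize(shot('top')['img'][145:325,110:310],None,fx=1.65,fy=1.65); o[300:300+t.shape[0],420:420+t.shape[1]]=t
cv2.imwrite('pics/w11.png',o)
E
```

```text
t: 35.33
tool_pos: [0.658, 0.2428, 0.0411]
tool_rot: [180.0, -0.0, 91.5]
force: [0.0, -0.2, 0.6]
opening: 0.0918
finger_force: 0.0
t: 36.33
tool_pos: [0.5361, 0.2226, 0.2414]
tool_rot: [180.0, -0.0, 91.5]
force: [0.4, 0.5, -1.2]
opening: 0.0933
finger_force: 0.0
```

View pics/w11.png

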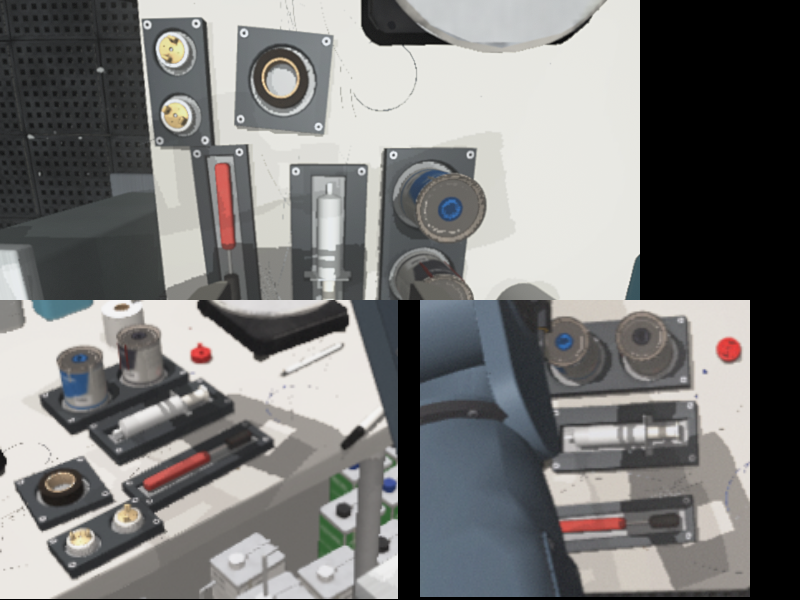

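All five pieces sit flat in their recesses in the wrist, scene and top views, and the syringe flange is in its slot. The gripper is clear of everything.

```bash
python3 -c "
from rig import manip
print(manip.job_done())"
```

```text
the job is handed in; nothing more can be done
None
```

I put all five pieces (tin, air cap, tape, syringe and brush) in their own holders and let go of them. I then handed the job in at about 36 s; the hand-in call gave no verdict, but the last camera views showed each piece lying flat in its recess.

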